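Spin-check the rotary table and stop it on zero

TASK

Check that the rotary table's bearing runs freely, then leave the table on zero: flick it spinning with a fingertip (the upright wheel studs give the finger something to push), quicker than one turn in five seconds, and let it run untouched for at least three seconds. While it is still turning, brake it with a fingertip and bring it to a stand, finger still on it, with its zero line at the index pointer; then take the finger away so that it stays there. Pick nothing up, and leave the gauges standing round it where they are.

Things in the scene. Friction and masses are not known exactly. Their poses are not given: they have to be found in the camera images.
- turntable: The free wheel: bright aluminium disc, 220 mm across, 20 mm thick, on a vertical axis; with the work on it about 4 kg, 0.016 kg m2. Turns either way without end on a light bearing: coasting, it loses some 0.2 to 0.4 rad/s each second; once still it stays unless pushed. Origin on the axis at the disc's underside, 76 mm above the granite; z up; x points along the zero line and turns with the disc.
- table_centre (a point): Point on the axis at the height of the disc's flat top, 96 mm above the granite (inside the hub). Between hub flange and rim the top is a bare flat band, 68 to 110 mm from the axis; a fingertip pressed lightly on it grips the metal (friction about 0.6), so it stops the disc and can ease it round.
- hub_face (a point): Point on the axis at the upper face of the steel wheel hub clamped on the disc: flange 136 mm across, this face 22 mm above the disc's top. On it five upright studs, 12 mm thick, 26 mm tall (tops 48 mm above the disc's top), evenly spaced 54 mm from the axis, one on the zero line's radius; in the middle a boss 64 mm across, 16 mm tall, with a clamp nut 7 mm taller.
- zero_line (a point): Outer end of the zero line, on the top edge of the disc, 110 mm from the axis. The zero line is the one long broad black line on the disc's top, 7 mm wide, running 38 mm inward from the rim and down the rim's side; the other graduations are thin and short (6 or 10 mm).
- index_tip (a point): Tip of the fixed index pointer: a dark steel blade on an upright bracket on the base, pointing at the axis, its top 97 mm above the granite; the tip stands 114 mm from the axis, 4 mm off the rim. The bracket reaches to 138 mm from the axis. With the zero line at the pointer, this point and the zero-line point are 4 mm apart.
- rotary_base: The rotary table's fixed base of grey cast iron: round foot 240 mm across, drum 196 mm across, standing on the granite plate. Origin on the axis at the granite; z up; the pointer lies in its -x direction.
- dial_stand: Bystander: magnetic base (50 x 60 x 55 mm) with a 12 mm post up to 220 mm and a dial indicator on an arm 185 mm up that reaches 82 mm along the stand's own +y (dial 56 mm across). Origin at the centre of its underside. It stands beyond the rotary table, about 205 mm from the axis on the side away from the pointer; leave it alone.
- ring_gauge: Bystander: steel setting ring, 72 mm across, 24 mm high, origin at the centre of its underside; leave it alone.
- v_block: Bystander: steel V-block, 60 x 45 x 46 mm, origin at the centre of its underside; leave it alone.
- screw_jack: Bystander: small steel screw jack, 44 mm across, 60 mm high, origin at the centre of its underside; leave it alone.
- master_ball: Bystander: white 25 mm reference ball on a thin stem, 73 mm high, foot 48 mm across, origin at the centre of its underside; leave it alone.
- plug_gauge: Bystander: steel plug gauge lying flat, 104 mm long along its x axis, 18 mm thick, origin at its underside; leave it alone.
- stylus_case: Bystander: closed grey plastic case, 90 x 140 x 30 mm, on the left of the plate, origin at the centre of its underside; leave it alone.

How it is judged:
By the outcome, as a careful person would: the job done as asked, in the order asked, and still so for the second after the job is handed in, with the robot touching nothing.
It also fails if it takes over 48 s, if anything falls off the work surface, if the arm or the gripper's body presses on something with over 40 N, if the wrist force passes 120 N, or if a joint passes its speed limit or range.

ROBOT

A 6-joint arm with a two-finger parallel gripper is mounted at the origin on the work surface. World frame = base frame: x ahead of the robot, y to its left, z up, the work surface at z = 0. Lengths are in m, angles in degrees, forces in N, time in s.
With the tool pointing down it reaches from about 0.3 to 0.825 m from the base axis. Payload 5.4 kg.
Tool frame: the origin (TCP) lies at the very end of the fingers, on their centre line; the grasp point (between the pads) lies 19 mm behind it; z points along the fingers, y is the direction in which the jaws open and shut (so a half turn about z gives the same grasp; the last joint's range is limited). The gripper opens to 92 mm and grips with 3 to 60 N. Pads are 20 mm wide; open, the fingers measure 128 mm over their backs; the gripper's body (75 mm by 189 mm) begins 69 mm behind the grasp point.
Start: joints at [-75.636, 9.076, 91.501, -0, 79.423, -12.038], TCP at [0.256, -0.515, 0.215] pointing down, gripper open.
Joint ranges: [-166.64, 166.64], [-54.1, 131.32], [10.49, 154.53], [-73.88, 253.88], [9.74, 151.15], [-171.62, 171.62]. Speed limits (degrees/s): [147.25, 147.25, 180, 180, 180, 180].

INTERFACE

Orientations are given as [roll, pitch, yaw] about the fixed x, y, z axes, in that order (R = Rz(yaw) Ry(pitch) Rx(roll)).
In Python, from cell import get_state, snapshot, camera_model, sign_off gives the robot as it stands.
- The arm moves only by the tool step_arm, never from a script. Its argument "deltas" is a list of rows, each an object of numbers: "dx", "dy", "dz": the shift along the tool's x, y, z in cm; "wx", "wy", "wz": the turn, a rotation vector about the tool's x, y, z in rad. A call has 1 to 20 rows; each row shifts and turns the commanded pose from where the row before left it, along the tool's axes as they then stand; what a row does not reach is not made up. A row lasts 1/8 s, in which the tool goes at most 62.5 mm and 10.7 degrees, less where a joint would pass 70% of its speed; a pose out of reach is approached as far as the arm can. A call is refused whole if a number of a shift passes 6.25 or a number of a turn 0.188, either way. A call with a gripper value outside its range is refused whole. "grip" is the gripper command: -1 is shut, 1 is fully open, values between are in proportion, set as the call begins (left out, the last holds). The fingers move at their own pace and stop on an object; "squeeze" is the grip in N (left out, the last holds). Time passes only in rows, so rows that do not move let the fingers close. It gives the time, the measured TCP pose, the force and the opening at its end, in the units of the state.
- get_state(): the state, without advancing time (a new reading comes with each control period).
- snapshot(name): name is "scene" or "top"; returns (picture, depth): 384x512x3 uint8, red, green, blue; 384x512 float32, m along the optical axis (not along the pixel's ray), 0 where there is no reading.
- camera_model(name): a dict with "fx", "fy", "cx", "cy" (pixels), "cam_to_world" (4x4, takes a point from camera to world coordinates). Camera axes: x right, y down, z forward; pixel columns grow to the right and rows downward; lengths in m; the calibration is good to about 2 mm. A picture is of the moment at which its call begins. camera_model takes no time and is no camera call.
- sign_off(): hands the job in, once; it reports no verdict.
The state is a dict: "clock": time; "joints": joint angles; "qvel": joint speeds; "joint_torque": joint torques, N m; "tool_pos": TCP position; "orientation": TCP orientation; "force": force on the tool from outside, world axes, zero at the start; "moment": the same for the moment, N m; "gripper_width": finger opening in m.
Only numpy, scipy, OpenCV 4.12 (cv2) and the standard library are available. Lean on these libraries where they do the work, as an engineer would, in place of code of your own. Each camera call takes 0.05 s, during which the arm holds its last target. There are 200 camera calls.

## Working session

There is one attempt and no reset: what is moved stays moved. The work goes in short steps, Python scripts to look and compute and a tool call to move; the robot and the scene stay as the last step left them, time stands still between calls to the robot, and variables do not carry over. Pictures are saved under pics/ and viewed, about 8 in all and at most 12, crops included, and the job is handed in when it is done.

Besides the shell and the picture viewer there is one more tool, called after ">>>" by a JSON object that holds its "op" and its "data". step_arm: Moves the arm, as the interface text tells. Its arguments: {"type":"object","properties":{"deltas":{"type":"array"},"grip":{"type":"number"},"squeeze":{"type":"number"}},"required":["deltas"]}

```bash
mkdir -p pics; python3 - <<'E'
from cell import *
import cv2,numpy as np
print(get_state())
for n in("scene","top"):
    p,d=snapshot(n);np.savez(f"pics/{n}0.npz",p=p,d=d)
    cv2.imwrite(f"pics/{n}0.png",cv2.resize(p[:,:,::-1],(800,600)));m=camera_model(n);print(m)
E
```

```text
{'clock': 0.0, 'joints': array([-7.56346232e+01,  9.11307605e+00,  9.15709907e+01,  3.36543192e-04,
        7.94242160e+01, -1.20363588e+01]), 'qvel': array([-0.06062746, -0.02664335, -0.02618334, -0.01571132,  0.00071729,
        0.10103622]), 'joint_torque': array([-1.68808733e-04, -3.85578167e+01, -3.22103727e+01,  6.99671404e-02,
        3.81097477e-02, -1.48767199e-04]), 'tool_pos': array([ 0.25551796, -0.51440772,  0.2136251 ]), 'orientation': array([-1.79894167e+02, -2.29038762e-02,  2.64016524e+01]), 'force': array([ 0.77397799, -0.16427253,  0.45411814]), 'moment': array([0.00760141, 0.0213156 , 0.01883337]), 'gripper_width': 0.09208144911251798}
{'fx': 379.7470445165069, 'fy': 379.7470445165069, 'cx': 257.460883737403, 'cy': 191.41969725625995, 'cam_to_world': array([[-0.21505445,  0.59401228, -0.77517804,  1.48784882],
       [ 0.97658746,  0.13514353, -0.16737131,  0.33861486],
       [ 0.00533968, -0.7930231 , -0.60916816,  0.79592146],
       [ 0.        ,  0.        ,  0.        ,  1.        ]])}
{'fx': 479.78953607572254, 'fy': 479.78953607572254, 'cx': 261.4540128324497, 'cy': 192.0613753836264, 'cam_to_world': array([[ 0.01164899, -0.99493213,  0.09987172,  0.47663447],
       [-0.9997848 , -0.0133036 , -0.01591743,  0.15768288],
       [ 0.01716542, -0.09966481, -0.99487299,  1.23649425],
       [ 0.        ,  0.        ,  0.        ,  1.        ]])}
```

View pics/scene0.png

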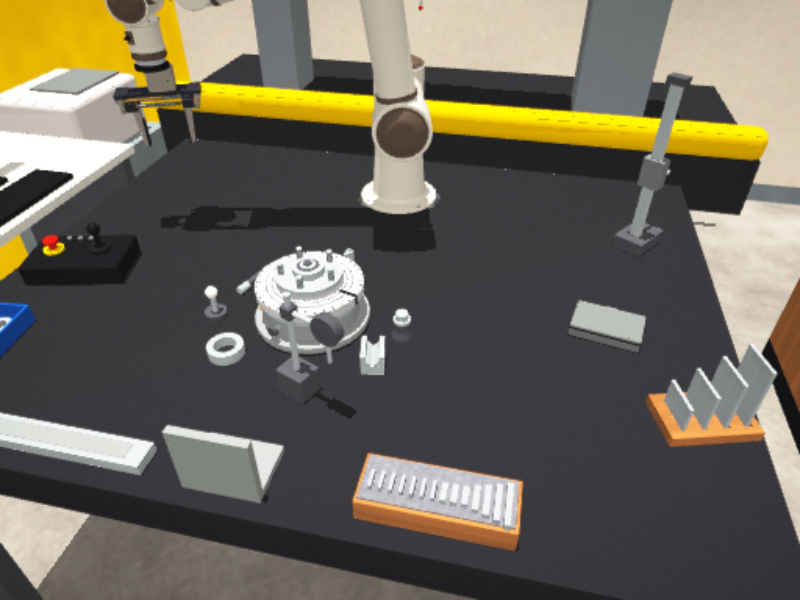

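View pics/top0.png

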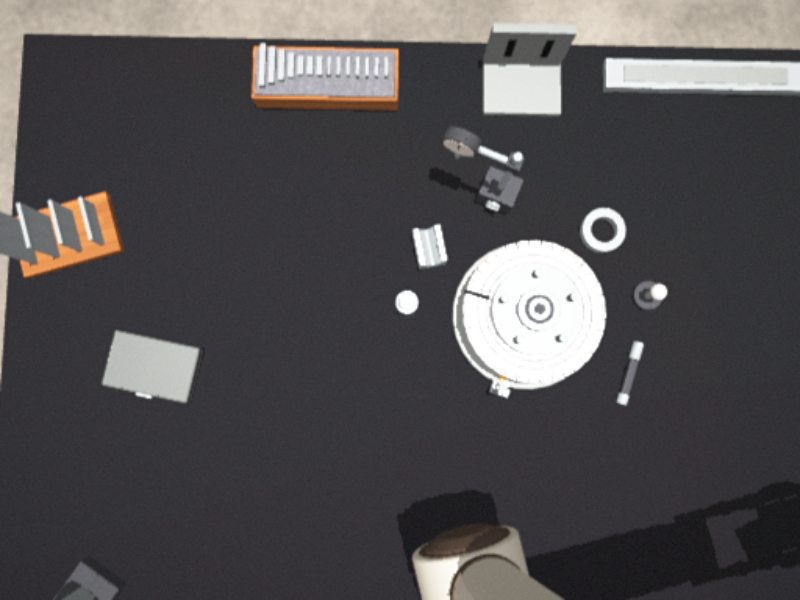

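The scene view shows the rotary table at (310,290) with the dial stand in front of it. In the top view the disc is at about (535,312), the pointer bracket at (500,387) and the zero line at (465–490, 295).

```bash
cat > h.py <<'E'
import numpy as np,cv2
from cell import *
from scipy.optimize import least_squares
def cloud(d,m):
    v,u=np.mgrid[:384,:512];X=np.stack([(u-m['cx'])/m['fx']*d,(v-m['cy'])/m['fy']*d,d],-1)
    M=m['cam_to_world'];return X@M[:3,:3].T+M[:3,3]
def proj(P,m):
    M=m['cam_to_world'];c=(P-M[:3,3])@M[:3,:3];return np.float32(c[...,0]/c[...,2]*m['fx']+m['cx']),np.float32(c[...,1]/c[...,2]*m['fy']+m['cy'])
def ring(p,m,C,r,a,z):  # r,a(deg) grids
    R,A=np.meshgrid(r,np.radians(a),indexing='ij')
    u,v=proj(np.stack([C[0]+R*np.cos(A),C[1]+R*np.sin(A),0*R+z],-1),m)
    return cv2.remap(p,u,v,cv2.INTER_LINEAR)
E
python3 - <<'E'
from h import *
for n in("top","scene"):
    z=np.load(f"pics/{n}0.npz");p,d=z['p'],z['d'];m=camera_model(n);W=cloud(d,m)
    ok=(d>0)&(abs(W[...,2]-.096)<.006)&(abs(W[...,0]-.5)<.3)&(abs(W[...,1]+.03)<.25)
    P=W[ok];c=np.median(P[:,:2],0)
    for _ in range(5):
        r=np.hypot(*(P[:,:2]-c).T); a=np.arctan2(*(P[:,:2]-c).T[::-1])
        B=[];
        for k in range(-180,180,5):
            s=(np.degrees(a)//5*5==k)&(r<.13)
            if s.sum()>3:B.append(P[s][np.argmax(r[s]),:2])
        B=np.array(B);c=least_squares(lambda q:np.hypot(*(B-q).T)-.110,c,loss='soft_l1',f_scale=.002).x
    print(n,c,np.median(P[:,2]),len(B),np.std(np.hypot(*(B-c).T)),np.median(np.hypot(*(B-c).T)))
    # hub face and boss
    for lo,hi in((.112,.124),(.128,.138),(.139,.146)):
        s=(abs(W[...,2]-(lo+hi)/2)<(hi-lo)/2)&(np.hypot(W[...,0]-c[0],W[...,1]-c[1])<.075)&(d>0);Q=W[s];print(lo,s.sum(),Q.mean(0).round(4))
    s=(W[...,2]>.02)&(W[...,2]<.35)&(d>0)&(np.hypot(W[...,0]-c[0],W[...,1]-c[1])>.125)&(np.hypot(W[...,0]-c[0],W[...,1]-c[1])<.3)
    k,L,st,cen=cv2.connectedComponentsWithStats(s.astype(np.uint8))
    for i in range(1,k):
        if st[i,4]>25:
            Q=W[L==i];print(st[i,4],Q.min(0).round(3),Q.max(0).round(3))
    a=np.arange(-180,180,.5);im=ring(p,m,c,np.arange(.03,.15,.0005),a,.096)
    cv2.imwrite(f"pics/unw_{n}.png",cv2.resize(im[::-1,:,::-1],(800,290)))
    g=ring(p,m,c,np.arange(.076,.098,.001),a,.096).mean((0,2));i=np.argmin(g);print('dark',a[i],g[i],np.median(g))
a=cv2.imread('pics/unw_top.png');b=cv2.imread('pics/unw_scene.png');cv2.imwrite('pics/unw.png',np.vstack([a,b]))
E
```

```text
top [ 0.57609929 -0.05252138] 0.09652738096775748 72 0.0034137072736787058 0.10909670878547251
0.112 1842 [ 0.5752 -0.0511  0.1182]
0.128 518 [ 0.576  -0.052   0.1343]
0.139 157 [ 0.5771 -0.0526  0.1424]
1135 [ 0.747 -0.043  0.02 ] [0.83  0.096 0.223]
361 [ 0.685 -0.217  0.02 ] [ 0.754 -0.146  0.03 ]
435 [0.652 0.079 0.02 ] [0.718 0.134 0.052]
93 [ 0.602 -0.268  0.02 ] [ 0.625 -0.244  0.075]
164 [0.576 0.125 0.021] [0.609 0.16  0.067]
58 [ 0.446 -0.012  0.02 ] [0.461 0.004 0.102]
154 [0.282 0.007 0.269] [0.295 0.05  0.341]
dark 73.5 85.97101449275362 253.5144927536232
scene [ 0.57723112 -0.05055   ] 0.09532479205862454 66 0.007520606234938167 0.1089042674356612
0.112 585 [ 0.5912 -0.0454  0.1173]
0.128 248 [ 0.5815 -0.0489  0.1331]
0.139 57 [ 0.5802 -0.0496  0.1418]
170 [0.285 0.009 0.259] [0.3   0.057 0.334]
34 [ 0.449 -0.012  0.07 ] [0.461 0.006 0.101]
75 [ 0.606 -0.264  0.021] [ 0.626 -0.243  0.072]
1172 [ 0.753 -0.042  0.02 ] [0.832 0.098 0.221]
141 [0.58  0.127 0.02 ] [0.616 0.161 0.062]
204 [ 0.686 -0.216  0.02 ] [ 0.758 -0.144  0.027]
276 [0.653 0.08  0.02 ] [0.723 0.135 0.048]
dark 75.5 68.02898550724638 245.28985507246378
```

View pics/unw.png

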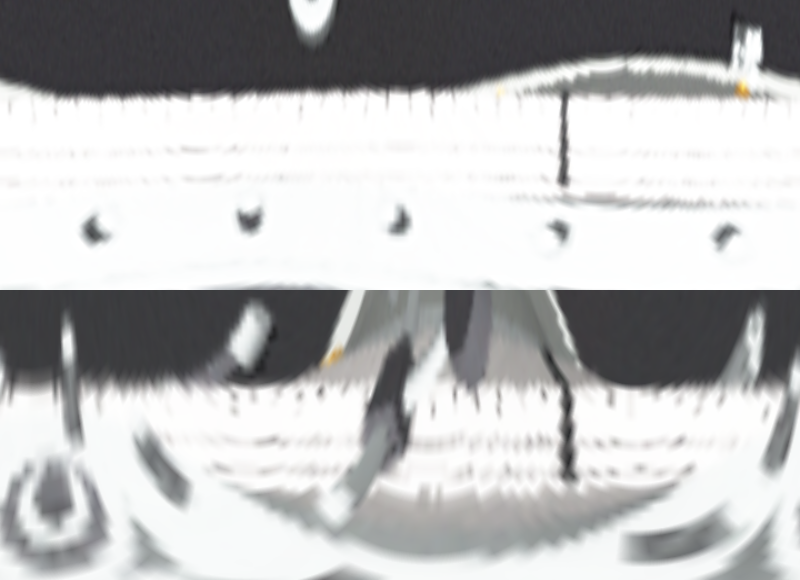

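The unwrapped views show the zero line at about 74° in both cameras. The bracket is near 155–158°, and the exact bearing needs a closer look.

```bash
python3 - <<'E'
from h import *
m=camera_model("top");z=np.load("pics/top0.npz");p,d=z['p'],z['d'];c=np.array([.5765,-.052])
a=np.arange(135,180,.1);r=np.arange(.06,.145,.0002)
im=[ring(p,m,c,r,a,.097)[::-1,:,::-1]]
mm=camera_model("scene");q=np.load("pics/scene0.npz")['p'];im.append(ring(q,mm,c,r,a,.097)[::-1,:,::-1])
big=np.hstack([cv2.resize(i,(395,420)) for i in im]);
for k in range(2):
  for t in range(135,180,5):cv2.line(big,(int(k*395+(t-135)/45*395),0),(int(k*395+(t-135)/45*395),8 if t%10 else 16),(0,0,255),1)
cv2.imwrite('pics/ptr.png',big)
for n in("top","scene"):
    z=np.load(f"pics/{n}0.npz");W=cloud(z['d'],camera_model(n));r_=np.hypot(W[...,0]-c[0],W[...,1]-c[1]);an=np.degrees(np.arctan2(W[...,1]-c[1],W[...,0]-c[0]))
    for lo,hi in((.09,.106),(.06,.09),(.03,.06)):
        s=(r_>.118)&(r_<.142)&(W[...,2]>lo)&(W[...,2]<hi)&(abs(an-157)<15)
        if s.sum():print(n,lo,s.sum(),an[s].mean(),an[s].min(),an[s].max(),r_[s].min(),r_[s].max())
E
```

```text
top 0.09 49 159.0667637877804 155.76434887478214 162.39853545699398 0.11803399905156588 0.1378873268493199
top 0.06 5 156.61820226064046 155.909118796669 159.22906800610184 0.13068953408452158 0.13770529454612906
top 0.03 8 156.59182602317833 155.7383423123608 160.159935504525 0.13103982834810698 0.13777781609172438
scene 0.09 19 158.11975729957774 155.39972735135075 162.2827486364014 0.12019109447591253 0.13957931013669136
scene 0.06 18 156.53534661486796 154.5057686936744 161.82443544224495 0.1284249103374305 0.13729055981794158
```

View pics/ptr.png

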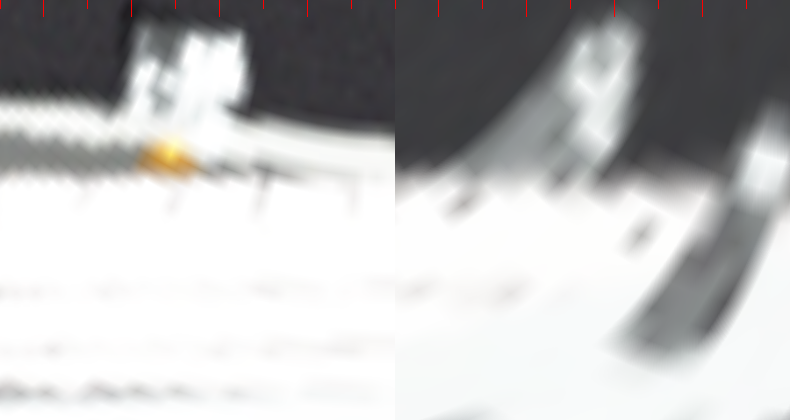

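Pointer bearing is about 159° and the table centre about (0.576, −0.052). The zero line is at 73.5°, which puts a stud at −70°. I'll turn the tool to yaw 90° (tool x = world +y, tool y = world +x) with the fingers shut.

>>> {"op": "step_arm", "data": {"deltas": [{"wz":-0.185},{"wz":-0.185},{"wz":-0.185},{"wz":-0.185},{"wz":-0.185},{"wz":-0.185},{"dx":1.5,"dy":1.5},{"dx":3.5,"dy":3.3},{"dx":3.5,"dy":3.3},{"dx":3.5,"dy":3.3}], "grip": -1, "squeeze": 10}}

```text
$.deltas[0]: bad value
```

>>> {"op": "step_arm", "data": {"deltas": [{"dx":0,"dy":0,"dz":0,"wx":0,"wy":0,"wz":-0.185},{"dx":0,"dy":0,"dz":0,"wx":0,"wy":0,"wz":-0.185},{"dx":0,"dy":0,"dz":0,"wx":0,"wy":0,"wz":-0.185},{"dx":0,"dy":0,"dz":0,"wx":0,"wy":0,"wz":-0.185},{"dx":0,"dy":0,"dz":0,"wx":0,"wy":0,"wz":-0.185},{"dx":0,"dy":0,"dz":0,"wx":0,"wy":0,"wz":-0.185},{"dx":1.5,"dy":1.5,"dz":0,"wx":0,"wy":0,"wz":0},{"dx":3.5,"dy":3.3,"dz":0,"wx":0,"wy":0,"wz":0},{"dx":3.5,"dy":3.3,"dz":0,"wx":0,"wy":0,"wz":0},{"dx":3.5,"dy":3.3,"dz":0,"wx":0,"wy":0,"wz":0}], "grip": -1, "squeeze": 10}}

```text
clock: 1.35
tool_pos: [0.3711, -0.3925, 0.2144]
orientation: [180.0, -0.0, 89.8]
force: [0.8, -0.4, -0.1]
gripper_width: 0.0006
```

>>> {"op": "step_arm", "data": {"deltas": [{"dx":3.55,"dy":3.4,"dz":0,"wx":0,"wy":0,"wz":0},{"dx":3.55,"dy":3.4,"dz":0,"wx":0,"wy":0,"wz":0},{"dx":3.55,"dy":3.4,"dz":0,"wx":0,"wy":0,"wz":0},{"dx":3.55,"dy":3.4,"dz":0,"wx":0,"wy":0,"wz":0},{"dx":3.55,"dy":3.4,"dz":0,"wx":0,"wy":0,"wz":0},{"dx":3.55,"dy":3.4,"dz":0,"wx":0,"wy":0,"wz":0},{"dx":3.55,"dy":3.4,"dz":0,"wx":0,"wy":0,"wz":0},{"dx":3.55,"dy":3.4,"dz":0,"wx":0,"wy":0,"wz":0},{"dx":0,"dy":0,"dz":2,"wx":0,"wy":0,"wz":0},{"dx":0,"dy":0,"dz":3,"wx":0,"wy":0,"wz":0},{"dx":0,"dy":0,"dz":3,"wx":0,"wy":0,"wz":0},{"dx":0,"dy":0,"dz":0,"wx":0,"wy":0,"wz":0},{"dx":0,"dy":0,"dz":0,"wx":0,"wy":0,"wz":0}]}}

```text
clock: 2.98
tool_pos: [0.6417, -0.1112, 0.1355]
orientation: [180.0, 0.0, 89.9]
force: [0.9, -0.2, 0.5]
gripper_width: 0.0003
```

```bash
python3 - <<'E'
from h import *
for n in("top","scene"):
    p,d=snapshot(n);np.savez(f"pics/{n}1.npz",p=p,d=d)
t=np.load("pics/top1.npz")['p'];s=np.load("pics/scene1.npz")['p']
a=cv2.resize(t[120:270,270:420,::-1],(400,400));b=cv2.resize(s[120:260,120:260,::-1],(400,400));cv2.imwrite("pics/c1.png",np.hstack([a,b]))
E
```

```text
(no output)
```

View pics/c1.png

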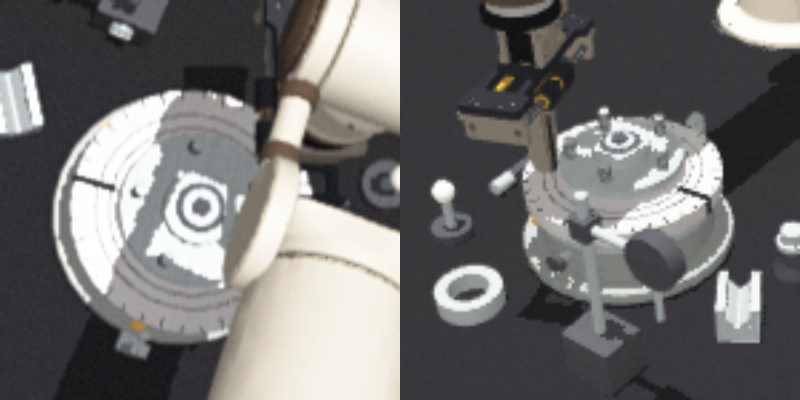

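The right view shows the finger at (540,160) behind the stud at (567,150), with the gripper clear of the dial. Next is the flick towards −x, lifting off as the stud runs away.

>>> {"op": "step_arm", "data": {"deltas": [{"dx":0,"dy":-0.5,"dz":0.45,"wx":0,"wy":0,"wz":0},{"dx":0,"dy":-1.0,"dz":0,"wx":0,"wy":0,"wz":0},{"dx":0,"dy":-1.5,"dz":0,"wx":0,"wy":0,"wz":0},{"dx":0,"dy":-1.8,"dz":0,"wx":0,"wy":0,"wz":0},{"dx":0,"dy":-1.8,"dz":0,"wx":0,"wy":0,"wz":0},{"dx":-1.0,"dy":-1.8,"dz":-3.5,"wx":0,"wy":0,"wz":0},{"dx":-1.0,"dy":-1.0,"dz":-2,"wx":0,"wy":0,"wz":0},{"dx":0,"dy":0,"dz":0,"wx":0,"wy":0,"wz":0}]}}

```text
clock: 4.08
tool_pos: [0.5485, -0.1323, 0.1873]
orientation: [179.8, 0.1, 89.9]
force: [-0.4, 1.3, -0.2]
gripper_width: 0.0003
```

```bash
cat > z.py <<'E'
from h import *
import sys
a=np.arange(-180,180,.25);CT=(.576,-.0522);CS=(.577,-.0508)
def look(n,tag=None):
    t=get_state()['clock'];p,d=snapshot(n);m=camera_model(n)
    if tag: np.savez(f"pics/{n}{tag}.npz",p=p,d=d)
    c=CT if n=="top" else CS
    g=ring(p,m,c,np.arange(.076,.102,.001),a,.096).astype(float).mean(2)
    s=g.max(0)  # line dark along the whole radius
    lo=cv2.blur(g.mean(0)[None],(81,1),borderType=cv2.BORDER_REFLECT)[0]
    c_=(np.percentile(g,70,axis=0)/np.maximum(cv2.blur(np.percentile(g,70,axis=0)[None],(121,1))[0],1))
    i=np.argsort(c_)[:1][0];out=[]
    cc=c_.copy()
    for _ in range(3):
        i=np.argmin(cc);w=slice(max(i-14,0),i+15);ww=np.clip(1-c_[w]-.15,0,None)
        out.append((round(float((a[w]*ww).sum()/max(ww.sum(),1e-9)),2),round(float(c_[i]),2)));cc[max(i-30,0):i+30]=9
    return t,n,out
E
python3 - <<'E'
from z import *
print(get_state()['tool_pos'])
for k in range(3):
    for n in("top","scene"):print(look(n,f"2_{k}"))
E
```

```text
[ 0.54850393 -0.13228036  0.18732148]
(4.075, 'top', [(-43.35, 0.28), (164.63, 0.7), (-151.96, 0.79)])
(4.125, 'scene', [(-54.32, 0.29), (178.86, 0.58), (-0.54, 0.61)])
(4.175, 'top', [(-61.76, 0.14), (164.36, 0.71), (159.17, 0.74)])
(4.225, 'scene', [(-71.96, 0.4), (-0.53, 0.61), (170.92, 0.73)])
(4.275, 'top', [(-80.43, 0.22), (160.27, 0.7), (-151.92, 0.78)])
(4.325, 'scene', [(-89.99, 0.3), (-0.55, 0.61), (162.4, 0.64)])
```

The flick gave 186°/s (3.2 rad/s), and both cameras agree. I'll hover over the bare band while it coasts.

>>> {"op": "step_arm", "data": {"deltas": [{"dx":-1.1,"dy":1.4,"dz":0,"wx":0,"wy":0,"wz":0},{"dx":0,"dy":1.35,"dz":0,"wx":0,"wy":0,"wz":0},{"dx":0,"dy":0,"dz":2,"wx":0,"wy":0,"wz":0},{"dx":0,"dy":0,"dz":3,"wx":0,"wy":0,"wz":0},{"dx":0,"dy":0,"dz":2,"wx":0,"wy":0,"wz":0},{"dx":0,"dy":0,"dz":0.5,"wx":0,"wy":0,"wz":0},{"dx":0,"dy":0,"dz":0,"wx":0,"wy":0,"wz":0},{"dx":0,"dy":0,"dz":0,"wx":0,"wy":0,"wz":0},{"dx":0,"dy":0,"dz":0,"wx":0,"wy":0,"wz":0},{"dx":0,"dy":0,"dz":0,"wx":0,"wy":0,"wz":0},{"dx":0,"dy":0,"dz":0,"wx":0,"wy":0,"wz":0}]}}

```text
clock: 5.75
tool_pos: [0.5752, -0.1421, 0.1103]
orientation: [180.0, 0.0, 90.0]
force: [-0.3, -0.1, 0.3]
gripper_width: 0.0003
```

```bash
python3 - <<'E'
from z import *
print(get_state()['tool_pos'],get_state()['force'])
for k in range(2):
    for n in("top","scene"):print(look(n,f"3_{k}"))
E
```

```text
[ 0.57523614 -0.14205767  0.11029724] [-0.25665901 -0.08909588  0.25966689]
(5.75, 'top', [(23.61, 0.27), (-89.53, 0.46), (-45.87, 0.71)])
(5.8, 'scene', [(16.04, 0.2), (-178.52, 0.6), (177.76, 0.61)])
(5.85, 'top', [(7.65, 0.24), (-89.8, 0.45), (-45.93, 0.7)])
(5.9, 'scene', [(-0.31, 0.5), (-149.49, 0.65), (169.71, 0.68)])
```

Coasting at 160°/s and losing about 15°/s² (0.27 rad/s²). I'll drop to just above the band, let it run on, and look again.

>>> {"op": "step_arm", "data": {"deltas": [{"dx":0,"dy":0,"dz":0.6,"wx":0,"wy":0,"wz":0},{"dx":0,"dy":0,"dz":0.5,"wx":0,"wy":0,"wz":0},{"dx":0,"dy":0,"dz":0,"wx":0,"wy":0,"wz":0},{"dx":0,"dy":0,"dz":0,"wx":0,"wy":0,"wz":0},{"dx":0,"dy":0,"dz":0,"wx":0,"wy":0,"wz":0},{"dx":0,"dy":0,"dz":0,"wx":0,"wy":0,"wz":0},{"dx":0,"dy":0,"dz":0,"wx":0,"wy":0,"wz":0},{"dx":0,"dy":0,"dz":0,"wx":0,"wy":0,"wz":0},{"dx":0,"dy":0,"dz":0,"wx":0,"wy":0,"wz":0},{"dx":0,"dy":0,"dz":0,"wx":0,"wy":0,"wz":0},{"dx":0,"dy":0,"dz":0,"wx":0,"wy":0,"wz":0},{"dx":0,"dy":0,"dz":0,"wx":0,"wy":0,"wz":0},{"dx":0,"dy":0,"dz":0,"wx":0,"wy":0,"wz":0},{"dx":0,"dy":0,"dz":0,"wx":0,"wy":0,"wz":0},{"dx":0,"dy":0,"dz":0,"wx":0,"wy":0,"wz":0},{"dx":0,"dy":0,"dz":0,"wx":0,"wy":0,"wz":0},{"dx":0,"dy":0,"dz":0,"wx":0,"wy":0,"wz":0},{"dx":0,"dy":0,"dz":0,"wx":0,"wy":0,"wz":0}]}}

```text
clock: 8.2
tool_pos: [0.5752, -0.142, 0.0991]
orientation: [-180.0, -0.0, 90.0]
force: [0.7, -0.2, 0.1]
gripper_width: 0.0007
```

```bash
python3 - <<'E'
from z import *
print(get_state()['tool_pos'],get_state()['force'])
for k in range(2):
    for n in("top","scene"):print(look(n,f"4_{k}"))
E
```

```text
[ 0.57515682 -0.14202216  0.09909538] [ 0.694535   -0.16608403  0.07307246]
(8.2, 'top', [(27.62, 0.28), (-93.34, 0.45), (-45.92, 0.69)])
(8.25, 'scene', [(21.68, 0.2), (-0.43, 0.6), (178.34, 0.64)])
(8.3, 'top', [(15.12, 0.28), (-90.48, 0.45), (-95.99, 0.62)])
(8.35, 'scene', [(8.96, 0.24), (-144.56, 0.64), (-178.94, 0.67)])
```

>>> {"op": "step_arm", "data": {"deltas": [{"dx":0,"dy":0,"dz":0,"wx":0,"wy":0,"wz":0},{"dx":0,"dy":0,"dz":0,"wx":0,"wy":0,"wz":0},{"dx":0,"dy":0,"dz":0,"wx":0,"wy":0,"wz":0},{"dx":0,"dy":0,"dz":0,"wx":0,"wy":0,"wz":0},{"dx":0,"dy":0,"dz":0,"wx":0,"wy":0,"wz":0},{"dx":0,"dy":0,"dz":0,"wx":0,"wy":0,"wz":0},{"dx":0,"dy":0,"dz":0,"wx":0,"wy":0,"wz":0},{"dx":0,"dy":0,"dz":0,"wx":0,"wy":0,"wz":0},{"dx":0,"dy":0,"dz":0,"wx":0,"wy":0,"wz":0},{"dx":0,"dy":0,"dz":0,"wx":0,"wy":0,"wz":0},{"dx":0,"dy":0,"dz":0,"wx":0,"wy":0,"wz":0},{"dx":0,"dy":0,"dz":0,"wx":0,"wy":0,"wz":0},{"dx":0,"dy":0,"dz":0.3,"wx":0,"wy":0,"wz":0},{"dx":0,"dy":0,"dz":0.1,"wx":0,"wy":0,"wz":0},{"dx":0,"dy":0,"dz":0.05,"wx":0,"wy":0,"wz":0}]}}

```text
clock: 10.28
tool_pos: [0.5765, -0.1423, 0.0964]
orientation: [179.8, 0.0, 90.0]
force: [-0.9, 1.3, 9.7]
gripper_width: 0.0006
```

```bash
python3 - <<'E'
from z import *
print(get_state()['tool_pos'],get_state()['force'])
for k in range(2):
    for n in("top","scene"):print(look(n,f"5_{k}"))
print(get_state()['tool_pos'],get_state()['force'])
E
```

```text
[ 0.57652481 -0.14227805  0.09635664] [-0.9337009   1.25911596  9.72370742]
(10.275, 'top', [(177.84, 0.36), (-91.13, 0.47), (-45.4, 0.69)])
(10.325, 'scene', [(-0.53, 0.59), (178.17, 0.69), (-45.99, 0.74)])
(10.375, 'top', [(177.85, 0.36), (-91.79, 0.48), (-45.45, 0.69)])
(10.425, 'scene', [(-0.54, 0.6), (178.23, 0.69), (-131.89, 0.74)])
[ 0.57654737 -0.14226716  0.09637408] [0.81466046 1.27089643 7.13677076]
```

The disc has stopped at 178° with the finger pressing at 7 N, so about 19° remains to ease clockwise. I'll carry it round on an arc with the finger stuck to the band.

>>> {"op": "step_arm", "data": {"deltas": [{"dx":0.002,"dy":-0.2,"dz":0,"wx":0,"wy":0,"wz":0.022},{"dx":0.008,"dy":-0.38,"dz":0,"wx":0,"wy":0,"wz":0.042},{"dx":0.008,"dy":-0.38,"dz":0,"wx":0,"wy":0,"wz":0.042},{"dx":0.008,"dy":-0.38,"dz":0,"wx":0,"wy":0,"wz":0.042},{"dx":0.008,"dy":-0.38,"dz":0,"wx":0,"wy":0,"wz":0.042},{"dx":0.008,"dy":-0.38,"dz":0,"wx":0,"wy":0,"wz":0.042},{"dx":0.008,"dy":-0.38,"dz":0,"wx":0,"wy":0,"wz":0.042},{"dx":0.002,"dy":-0.2,"dz":0,"wx":0,"wy":0,"wz":0.022},{"dx":0,"dy":0,"dz":0,"wx":0,"wy":0,"wz":0},{"dx":0,"dy":0,"dz":0,"wx":0,"wy":0,"wz":0}]}}

```text
clock: 11.72
tool_pos: [0.5504, -0.138, 0.0964]
orientation: [179.8, -0.0, 73.0]
force: [0.7, 2.9, 7.7]
gripper_width: 0.0002
```

```bash
python3 - <<'E'
from z import *
print(get_state()['tool_pos'],get_state()['force'])
for n in("top","scene"):print(look(n,"6"))
c0={'top':CT,'scene':CS}
ims=[]
for n in("top","scene"):
    z=np.load(f"pics/{n}6.npz");p,d=z['p'],z['d'];m=camera_model(n);c=c0[n];W=cloud(d,m)
    r_=np.hypot(W[...,0]-c[0],W[...,1]-c[1]);an=np.degrees(np.arctan2(W[...,1]-c[1],W[...,0]-c[0]))
    for lo,hi in((.113,.140),(.122,.136)):
        s=(r_>lo)&(r_<hi)&(W[...,2]>.0935)&(W[...,2]<.106)&(abs(an-159)<8)
        print(n,s.sum(),W[s][:,2].mean(),an[s].mean(),(an[s].min()+an[s].max())/2)
    A=np.arange(145,175,.1);R=np.arange(.07,.145,.0002)
    im=cv2.resize(ring(p,m,c,R,A,.097)[::-1,:,::-1],(395,500),interpolation=cv2.INTER_CUBIC)
    for t in range(145,175,5):cv2.line(im,(int((t-145)/30*395),0),(int((t-145)/30*395),12),(0,0,255),1)
    ims.append(im)
cv2.imwrite("pics/c6.png",np.hstack(ims))
E
```

```text
[ 0.55041203 -0.13801927  0.09636272] [0.70955652 2.89938722 7.71815749]
(11.725, 'top', [(160.93, 0.22), (-89.96, 0.29), (-114.26, 0.54)])
(11.775, 'scene', [(-0.54, 0.6), (178.25, 0.63), (-178.62, 0.65)])
top 45 0.09742511152478059 158.99984754872995 159.0293932698676
top 32 0.09762943945195218 158.93768984226966 159.0293932698676
scene 16 0.09609366865586064 158.9553072117264 158.7896547272274
scene 11 0.09656913742495438 158.64685091774496 158.7896547272274
```

View pics/c6.png

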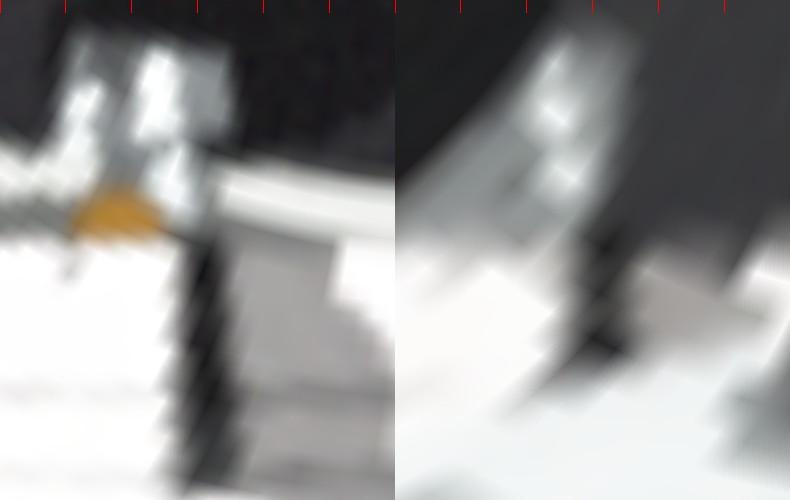

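Both panels put the line at about 160.8° and the blade at about 158.9°, so 1.9° is left.

>>> {"op": "step_arm", "data": {"deltas": [{"dx":0.001,"dy":-0.15,"dz":0,"wx":0,"wy":0,"wz":0.0165},{"dx":0.001,"dy":-0.14,"dz":0,"wx":0,"wy":0,"wz":0.0155},{"dx":0,"dy":0,"dz":0,"wx":0,"wy":0,"wz":0},{"dx":0,"dy":0,"dz":0,"wx":0,"wy":0,"wz":0},{"dx":0,"dy":0,"dz":0,"wx":0,"wy":0,"wz":0}]}}

```text
clock: 12.45
tool_pos: [0.5477, -0.1372, 0.0964]
orientation: [179.8, -0.1, 71.2]
force: [0.6, 1.6, 7.2]
gripper_width: 0.0011
```

```bash
cat > fin.py <<'E'
from z import *
def fin(tag):
    print(get_state()['tool_pos'],get_state()['force'])
    for n in("top","scene"):print(look(n,tag))
    ims=[]
    for n in("top","scene"):
        c={'top':CT,'scene':CS}[n];z=np.load(f"pics/{n}{tag}.npz");p=z['p'];m=camera_model(n)
        A=np.arange(145,175,.1);R=np.arange(.07,.145,.0002);im=ring(p,m,c,R,A,.097)
        im=ring(p,m,c,R,A,.0965);g=im.mean(2);E=[]
        for r in np.arange(.080 if n=="top" else .092,.103,.002):
            row=cv2.GaussianBlur(g[int((r-.07)/.0002)][None],(0,0),3)[0];i0=int(np.argmin(row[80:220])+80)
            L=i0-np.argmax(row[i0::-1]>(row[i0]+row[max(i0-45,0):i0].max())/2);H=i0+np.argmax(row[i0:]>(row[i0]+row[i0:i0+45].max())/2);E.append((A[L]+A[H])/2)
        print(n,"line by edges",np.round(E,1),np.median(E).round(2))
        im=cv2.resize(im[::-1,:,::-1],(395,500),interpolation=cv2.INTER_CUBIC)
        for t in range(145,175,5):cv2.line(im,(int((t-145)/30*395),0),(int((t-145)/30*395),12),(0,0,255),1)
        ims.append(im)
    cv2.imwrite(f"pics/c{tag}.png",np.hstack(ims))
E
python3 -c "
from fin import *;fin('7')"
```

```text
[ 0.54771041 -0.13715703  0.09637613] [0.5805319  1.62146661 7.24100446]
(12.45, 'top', [(-91.29, 0.28), (158.79, 0.32), (-116.86, 0.56)])
(12.5, 'scene', [(-0.53, 0.6), (178.46, 0.66), (-178.65, 0.68)])
top line by edges [158.5 158.5 158.4 158.3 158.4 158.7 158.8 158.7 158.7 158.8 158.6 158.7] 158.65
scene line by edges [158.4 159.1 159.2 158.9 158.9 159.1] 159.02
```

View pics/c7.png

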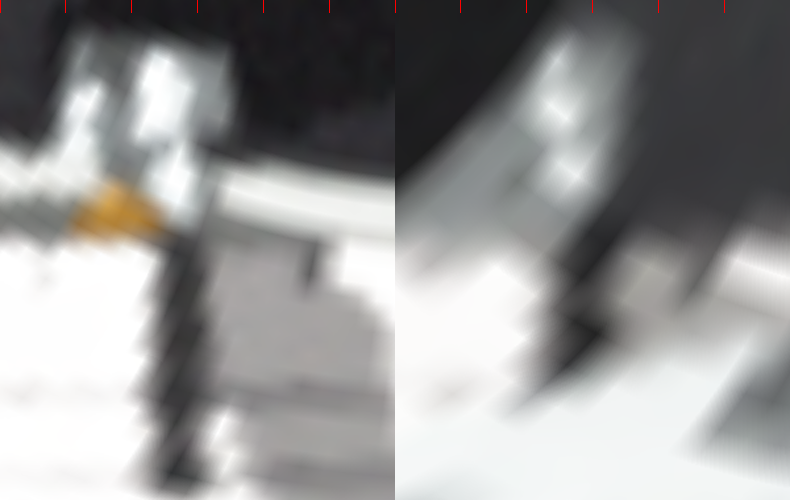

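The line reads 158.7° (top) and 159.0° (scene), and the blade 158.8–159.0°, so they are in line. The finger's tangential load is about 0, so I'll lift straight off.

>>> {"op": "step_arm", "data": {"deltas": [{"dx":0,"dy":0,"dz":-0.05,"wx":0,"wy":0,"wz":0},{"dx":0,"dy":0,"dz":-0.1,"wx":0,"wy":0,"wz":0},{"dx":0,"dy":0,"dz":-0.2,"wx":0,"wy":0,"wz":0},{"dx":0,"dy":0,"dz":-1,"wx":0,"wy":0,"wz":0},{"dx":0,"dy":0,"dz":-3,"wx":0,"wy":0,"wz":0},{"dx":0,"dy":0,"dz":-4,"wx":0,"wy":0,"wz":0},{"dx":0,"dy":0,"dz":-2,"wx":0,"wy":0,"wz":0},{"dx":0,"dy":0,"dz":0,"wx":0,"wy":0,"wz":0},{"dx":0,"dy":0,"dz":0,"wx":0,"wy":0,"wz":0}]}}

```text
clock: 13.68
tool_pos: [0.5453, -0.137, 0.197]
orientation: [-179.9, -0.0, 71.2]
force: [-0.6, -0.5, -0.2]
gripper_width: 0.0006
```

```bash
python3 -c "
from fin import *;fin('8');fin('9')
p=np.load('pics/scene9.npz')['p'];q=np.load('pics/top9.npz')['p'];cv2.imwrite('pics/end.png',np.vstack([cv2.resize(cv2.imread('pics/c9.png'),(560,280)),np.hstack([cv2.resize(x[:,:,::-1],(280,210)) for x in(p,q)])]))"
```

```text
[ 0.54531064 -0.13697189  0.19695772] [-0.55416848 -0.50208285 -0.20188209]
(13.675, 'top', [(156.79, 0.31), (-63.0, 0.76), (165.59, 0.78)])
(13.725, 'scene', [(-0.54, 0.61), (177.79, 0.63), (-179.44, 0.78)])
top line by edges [156.4 156.3 156.1 156.1 156.5 156.7 157.  157.  156.9 156.8 156.7 156.7] 156.75
scene line by edges [157.  157.  157.2 157.3 157.2 157.2] 157.22
[ 0.54509298 -0.13682964  0.1965177 ] [-0.12946252  0.31476883 -0.62225818]
(13.775, 'top', [(156.78, 0.3), (-63.04, 0.76), (-159.53, 0.77)])
(13.825, 'scene', [(-0.42, 0.61), (177.76, 0.63), (-4.88, 0.79)])
top line by edges [156.4 156.4 156.2 156.1 156.5 156.8 157.  156.9 157.  156.8 156.7 156.7] 156.75
scene line by edges [157.  157.  157.2 157.4 157.2 157.3] 157.22
```

View pics/end.png

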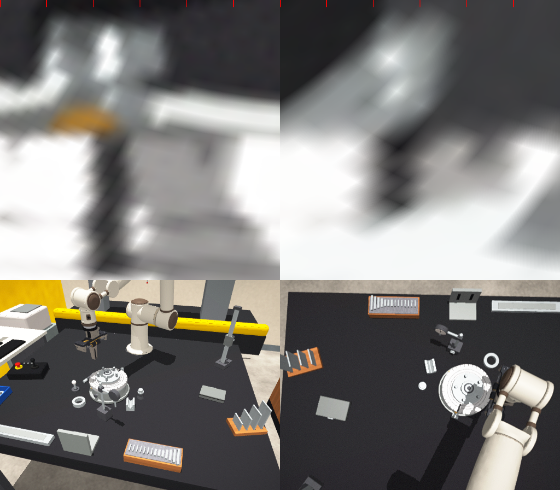

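Lifting let the arm's sprung offset carry the disc −1.9°, leaving it at about 156.9°. I'll touch down again much more lightly and correct it.

>>> {"op": "step_arm", "data": {"deltas": [{"dx":0,"dy":0,"dz":3,"wx":0,"wy":0,"wz":0},{"dx":0,"dy":0,"dz":4,"wx":0,"wy":0,"wz":0},{"dx":0,"dy":0,"dz":2,"wx":0,"wy":0,"wz":0},{"dx":0,"dy":0,"dz":0.7,"wx":0,"wy":0,"wz":0},{"dx":0,"dy":0,"dz":0,"wx":0,"wy":0,"wz":0},{"dx":0,"dy":0,"dz":0,"wx":0,"wy":0,"wz":0},{"dx":0,"dy":0,"dz":0,"wx":0,"wy":0,"wz":0},{"dx":0,"dy":0,"dz":0,"wx":0,"wy":0,"wz":0}]}}

```text
clock: 14.88
tool_pos: [0.5463, -0.1374, 0.1017]
orientation: [179.9, 0.0, 71.2]
force: [-0.8, -0.1, -0.6]
gripper_width: 0.0004
```

>>> {"op": "step_arm", "data": {"deltas": [{"dx":0,"dy":0,"dz":0.3,"wx":0,"wy":0,"wz":0},{"dx":0,"dy":0,"dz":0.2,"wx":0,"wy":0,"wz":0},{"dx":0,"dy":0,"dz":0.05,"wx":0,"wy":0,"wz":0},{"dx":0,"dy":0,"dz":0,"wx":0,"wy":0,"wz":0},{"dx":0,"dy":0,"dz":0,"wx":0,"wy":0,"wz":0},{"dx":0,"dy":0,"dz":0,"wx":0,"wy":0,"wz":0}]}}

```text
clock: 15.62
tool_pos: [0.5467, -0.1375, 0.0964]
orientation: [179.9, 0.0, 71.2]
force: [0.0, 0.5, 5.9]
gripper_width: 0.0006
```

```bash
python3 -c "
from fin import *;fin('10');print(get_state()['force'])"
```

```text
[ 0.54665493 -0.13751174  0.09641536] [0.02607429 0.49475649 5.92809367]
(15.625, 'top', [(-92.51, 0.29), (157.14, 0.35), (-104.14, 0.54)])
(15.675, 'scene', [(-0.52, 0.6), (177.13, 0.62), (-107.29, 0.72)])
top line by edges [157.1 157.2 157.  156.5 156.6 156.8 157.  157.2 157.1 156.9 157.  156.9] 157.0
scene line by edges [157.2 157.7 158.  157.7 157.2 156.6] 157.5
[-0.46584816 -0.54403273  5.43739969]
```

>>> {"op": "step_arm", "data": {"deltas": [{"dx":0,"dy":0,"dz":-0.02,"wx":0,"wy":0,"wz":0},{"dx":0,"dy":0.1,"dz":0,"wx":0,"wy":0,"wz":-0.011},{"dx":0,"dy":0.1,"dz":0,"wx":0,"wy":0,"wz":-0.011},{"dx":0,"dy":0.08,"dz":0,"wx":0,"wy":0,"wz":-0.009},{"dx":0,"dy":0,"dz":0,"wx":0,"wy":0,"wz":0},{"dx":0,"dy":0,"dz":0,"wx":0,"wy":0,"wz":0},{"dx":0,"dy":0,"dz":0,"wx":0,"wy":0,"wz":0},{"dx":0,"dy":0,"dz":0,"wx":0,"wy":0,"wz":0}]}}

```text
clock: 16.73
tool_pos: [0.5491, -0.1383, 0.0964]
orientation: [179.9, 0.0, 73.0]
force: [0.4, 0.2, 4.6]
gripper_width: 0.0005
```

```bash
python3 -c "
from fin import *;fin('11');print(get_state()['force'])"
```

```text
[ 0.54910666 -0.13834687  0.0963911 ] [0.43470429 0.15702714 4.5779782 ]
(16.725, 'top', [(-90.95, 0.3), (159.29, 0.33), (-115.75, 0.52)])
(16.775, 'scene', [(-0.53, 0.6), (178.39, 0.69), (-178.56, 0.69)])
top line by edges [158.9 158.7 158.7 158.8 158.9 159.  159.  158.9 158.9 159.1 159.3 159.2] 158.92
scene line by edges [159.1 159.8 159.6 159.3 159.3 159.6] 159.47
[ 0.24592965 -0.77091354  5.8879009 ]
```

The TCP is where the command puts it and the line reads 158.9–159.5°. I'll lift gently, allowing for a few tenths of spring-back.

>>> {"op": "step_arm", "data": {"deltas": [{"dx":0,"dy":0,"dz":-0.03,"wx":0,"wy":0,"wz":0},{"dx":0,"dy":0,"dz":-0.1,"wx":0,"wy":0,"wz":0},{"dx":0,"dy":0,"dz":-0.5,"wx":0,"wy":0,"wz":0},{"dx":0,"dy":0,"dz":-2,"wx":0,"wy":0,"wz":0},{"dx":0,"dy":0,"dz":-4,"wx":0,"wy":0,"wz":0},{"dx":0,"dy":0,"dz":-3,"wx":0,"wy":0,"wz":0},{"dx":0,"dy":0,"dz":0,"wx":0,"wy":0,"wz":0},{"dx":0,"dy":0,"dz":0,"wx":0,"wy":0,"wz":0}]}}

```text
clock: 17.82
tool_pos: [0.5479, -0.1377, 0.1907]
orientation: [-179.9, -0.0, 73.0]
force: [0.1, 0.5, -0.3]
gripper_width: 0.0006
```

```bash
python3 -c "
from fin import *;fin('12');fin('13')"
```

```text
[ 0.54785449 -0.13769332  0.19066705] [ 0.09538687  0.48990723 -0.31113057]
(17.825, 'top', [(157.81, 0.3), (-157.88, 0.75), (-60.31, 0.76)])
(17.875, 'scene', [(-0.54, 0.61), (177.8, 0.63), (-178.62, 0.75)])
top line by edges [157.  157.1 157.  156.8 156.7 157.1 157.4 157.6 157.4 157.5 157.4 157.3] 157.2
scene line by edges [157.5 157.9 158.2 157.9 157.5 157.5] 157.75
[ 0.54754854 -0.13756171  0.19009949] [-1.14340407 -0.108504   -0.14016397]
(17.925, 'top', [(157.81, 0.3), (-157.87, 0.74), (-61.03, 0.76)])
(17.975, 'scene', [(-0.55, 0.62), (177.78, 0.63), (-178.6, 0.75)])
top line by edges [157.  157.1 157.  156.8 156.7 157.1 157.4 157.6 157.5 157.5 157.4 157.3] 157.25
scene line by edges [157.5 157.9 158.2 157.9 157.6 157.5] 157.77
```

View pics/c13.png

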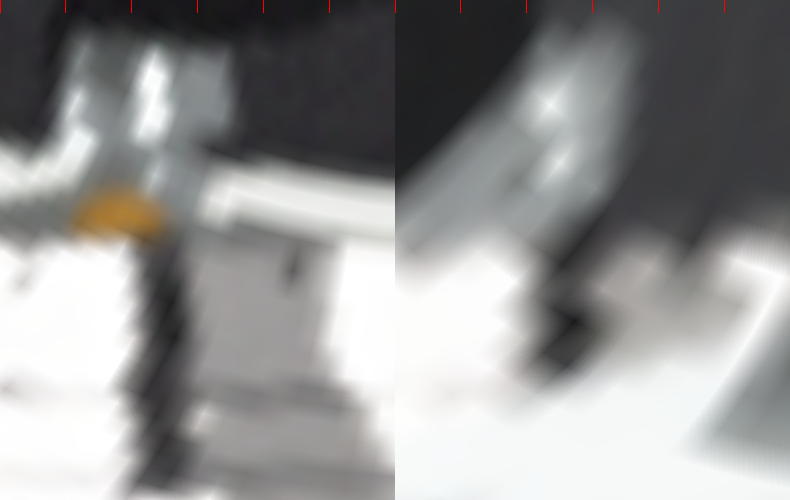

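It sprang back 1.7° again. The likely cause is the small side load letting go as a push during a quick release, after which the disc coasts. I'll repeat with a light touch and unload very slowly.

>>> {"op": "step_arm", "data": {"deltas": [{"dx":0,"dy":0,"dz":3,"wx":0,"wy":0,"wz":0},{"dx":0,"dy":0,"dz":4,"wx":0,"wy":0,"wz":0},{"dx":0,"dy":0,"dz":1.6,"wx":0,"wy":0,"wz":0},{"dx":0,"dy":0,"dz":0.5,"wx":0,"wy":0,"wz":0},{"dx":0,"dy":0,"dz":0,"wx":0,"wy":0,"wz":0},{"dx":0,"dy":0,"dz":0,"wx":0,"wy":0,"wz":0},{"dx":0,"dy":0,"dz":0.3,"wx":0,"wy":0,"wz":0},{"dx":0,"dy":0,"dz":0.15,"wx":0,"wy":0,"wz":0},{"dx":0,"dy":0,"dz":0.03,"wx":0,"wy":0,"wz":0},{"dx":0,"dy":0,"dz":0.04,"wx":0,"wy":0,"wz":0},{"dx":0,"dy":0,"dz":0,"wx":0,"wy":0,"wz":0},{"dx":0,"dy":0.08,"dz":0,"wx":0,"wy":0,"wz":-0.009},{"dx":0,"dy":0.08,"dz":0,"wx":0,"wy":0,"wz":-0.009},{"dx":0,"dy":0.06,"dz":0,"wx":0,"wy":0,"wz":-0.007},{"dx":0,"dy":0.03,"dz":0,"wx":0,"wy":0,"wz":-0.003},{"dx":0,"dy":0,"dz":0,"wx":0,"wy":0,"wz":0},{"dx":0,"dy":0,"dz":0,"wx":0,"wy":0,"wz":0},{"dx":0,"dy":0,"dz":0,"wx":0,"wy":0,"wz":0}]}}

```text
clock: 20.27
tool_pos: [0.5515, -0.139, 0.0964]
orientation: [179.9, 0.0, 74.6]
force: [0.9, 0.1, 5.4]
gripper_width: 0.0006
```

```bash
python3 -c "
from fin import *;fin('14');print(get_state()['force'])"
```

```text
[ 0.55145321 -0.1390092   0.09637629] [0.87027604 0.07056585 5.43330849]
(20.275, 'top', [(159.59, 0.31), (-90.07, 0.31), (-114.1, 0.51)])
(20.325, 'scene', [(-0.41, 0.6), (178.43, 0.67), (-178.51, 0.68)])
top line by edges [159.4 159.2 159.1 159.2 159.2 159.1 159.3 159.4 159.2 159.2 159.3 159.4] 159.25
scene line by edges [159.2 159.8 159.7 159.6 159.6 159.8] 159.7
[0.57613772 0.13351117 5.1436603 ]
```

>>> {"op": "step_arm", "data": {"deltas": [{"dx":0,"dy":0,"dz":-0.006,"wx":0,"wy":0,"wz":0},{"dx":0,"dy":0,"dz":-0.006,"wx":0,"wy":0,"wz":0},{"dx":0,"dy":0,"dz":-0.006,"wx":0,"wy":0,"wz":0},{"dx":0,"dy":0,"dz":-0.006,"wx":0,"wy":0,"wz":0},{"dx":0,"dy":0,"dz":-0.006,"wx":0,"wy":0,"wz":0},{"dx":0,"dy":0,"dz":-0.006,"wx":0,"wy":0,"wz":0},{"dx":0,"dy":0,"dz":-0.006,"wx":0,"wy":0,"wz":0},{"dx":0,"dy":0,"dz":-0.006,"wx":0,"wy":0,"wz":0},{"dx":0,"dy":0,"dz":0,"wx":0,"wy":0,"wz":0}]}}

```text
clock: 21.5
tool_pos: [0.551, -0.1389, 0.0964]
orientation: [180.0, 0.0, 74.6]
force: [-0.0, -0.6, 5.5]
gripper_width: 0.0007
```

```bash
python3 -c "
from fin import *;fin('15');print(get_state()['force'])"
```

```text
[ 0.55102418 -0.13885673  0.09638013] [-0.02755246 -0.5671005   5.50408099]
(21.5, 'top', [(-90.09, 0.31), (159.34, 0.32), (-114.76, 0.53)])
(21.55, 'scene', [(-0.55, 0.6), (-178.51, 0.68), (178.4, 0.68)])
top line by edges [159.3 158.9 158.8 158.8 158.9 159.  159.1 158.9 158.8 159.1 159.3 159.1] 159.0
scene line by edges [159.2 159.8 159.6 159.3 159.1 159.2] 159.27
[ 0.7011305  -0.59005411  4.7370169 ]
```

>>> {"op": "step_arm", "data": {"deltas": [{"dx":0,"dy":0.012,"dz":-0.015,"wx":0,"wy":0,"wz":0},{"dx":0,"dy":0.012,"dz":-0.015,"wx":0,"wy":0,"wz":0},{"dx":0,"dy":0.012,"dz":-0.015,"wx":0,"wy":0,"wz":0},{"dx":0,"dy":0.012,"dz":-0.015,"wx":0,"wy":0,"wz":0},{"dx":0,"dy":0.012,"dz":-0.015,"wx":0,"wy":0,"wz":0},{"dx":0,"dy":0,"dz":0,"wx":0,"wy":0,"wz":0}]}}

```text
clock: 22.35
tool_pos: [0.5512, -0.1385, 0.0966]
orientation: [-179.9, -0.0, 74.6]
force: [-0.1, -0.6, -0.3]
gripper_width: 0.0005
```

```bash
python3 -c "
from fin import *;fin('16');print(get_state()['force'])"
```

```text
[ 0.55122612 -0.13851632  0.09659193] [-0.07848271 -0.61884805 -0.29720016]
(22.35, 'top', [(-89.77, 0.31), (159.32, 0.32), (-114.04, 0.51)])
(22.4, 'scene', [(-0.41, 0.6), (178.0, 0.69), (-104.87, 0.74)])
top line by edges [159.2 158.9 158.8 158.8 158.7 158.9 159.1 158.9 158.8 159.1 159.3 159.1] 158.95
scene line by edges [159.2 159.8 159.6 159.2 159.  159.2] 159.2
[-0.26960887 -0.19027781  0.28294392]
```

Force is zero and the line is at 158.95° (top) and 159.2° (scene), so it released cleanly. Now I'll raise the finger clear.

>>> {"op": "step_arm", "data": {"deltas": [{"dx":0,"dy":0,"dz":-0.1,"wx":0,"wy":0,"wz":0},{"dx":0,"dy":0,"dz":-0.5,"wx":0,"wy":0,"wz":0},{"dx":0,"dy":0,"dz":-2,"wx":0,"wy":0,"wz":0},{"dx":0,"dy":0,"dz":-4,"wx":0,"wy":0,"wz":0},{"dx":0,"dy":0,"dz":-4,"wx":0,"wy":0,"wz":0},{"dx":0,"dy":0,"dz":-1,"wx":0,"wy":0,"wz":0},{"dx":0,"dy":0,"dz":0,"wx":0,"wy":0,"wz":0},{"dx":0,"dy":0,"dz":0,"wx":0,"wy":0,"wz":0},{"dx":0,"dy":0,"dz":0,"wx":0,"wy":0,"wz":0},{"dx":0,"dy":0,"dz":0,"wx":0,"wy":0,"wz":0}]}}

```text
clock: 23.7
tool_pos: [0.5512, -0.1388, 0.2122]
orientation: [-179.9, -0.0, 74.6]
force: [0.5, -0.1, 0.0]
gripper_width: 0.0006
```

```bash
python3 -c "
from fin import *;fin('17')
for n in('top','scene'):
    d0=np.load(f'pics/{n}0.npz');d1=np.load(f'pics/{n}17.npz');W=[cloud(x['d'],camera_model(n)) for x in(d0,d1)]
    for k,b in dict(stand=(.747,.83,-.043,.096),ring=(.685,.754,-.217,-.146),v=(.652,.718,.079,.134),ball=(.602,.625,-.268,-.244),jack=(.576,.609,.125,.16)).items():
        print(n,k,[w[(w[...,0]>b[0]-.01)&(w[...,0]<b[1]+.01)&(w[...,1]>b[2]-.01)&(w[...,1]<b[3]+.01)&(w[...,2]>.012)&(w[...,2]<.23)].mean(0).round(4) for w in W])"
```

```text
[ 0.55117991 -0.13875051  0.21215882] [ 0.51700821 -0.11633307  0.0219005 ]
(23.7, 'top', [(159.44, 0.21), (-157.92, 0.73), (-59.97, 0.75)])
(23.75, 'scene', [(-0.44, 0.62), (-178.54, 0.65), (178.47, 0.65)])
top line by edges [159.2 159.  158.8 158.7 158.7 158.9 158.9 158.8 158.8 159.  159.1 158.9] 158.92
scene line by edges [159.2 159.8 159.6 159.1 159.1 159.2] 159.25
top stand [array([0.7869, 0.0204, 0.1268]), array([0.7869, 0.0203, 0.1262])]
top ring [array([ 0.7191, -0.1808,  0.0231]), array([ 0.7188, -0.1806,  0.0231])]
top v [array([0.684 , 0.1062, 0.0355]), array([0.6841, 0.1062, 0.0357])]
top ball [array([ 0.6119, -0.2536,  0.0396]), array([nan, nan, nan])]
top jack [array([0.5898, 0.1421, 0.0483]), array([0.5897, 0.1422, 0.0476])]
scene stand [array([0.8001, 0.0227, 0.1191]), array([0.8002, 0.0227, 0.1192])]
scene ring [array([ 0.7248, -0.1779,  0.0208]), array([ 0.7246, -0.1781,  0.0207])]
scene v [array([0.694 , 0.1096, 0.0323]), array([0.6939, 0.1094, 0.0325])]
scene ball [array([ 0.6176, -0.2534,  0.0427]), array([ 0.6179, -0.2526,  0.0438])]
scene jack [array([0.6013, 0.1456, 0.0379]), array([0.601 , 0.1458, 0.0381])]<string>:6: RuntimeWarning: Mean of empty slice.
  ret = um.true_divide(
```

View pics/c17.png

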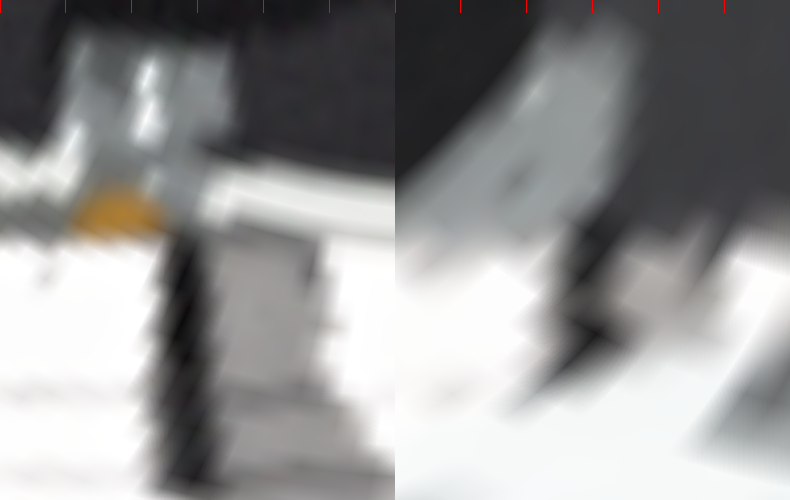

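The zero line (left panel x≈187, 158.9–159.2°) now meets the blade at about 158.9°, and it stayed there after the lift. The gauges that could be measured have not moved.

```bash
python3 -c "
from cell import *;sign_off();print(get_state()['clock'])"
```

```text
the job is handed in; nothing more can be done
the job is handed in; nothing more can be done
```

The bearing runs freely, and the table is stopped with its zero line at the index pointer. I handed the job in at about 24 s.

- **Spin:** I flicked the table by a stud to about 3.2 rad/s, roughly half a turn per second. It then coasted untouched for about 6 s, losing about 0.25 rad/s each second.
- **Braking:** I stopped it with the fingertip on the bare band while it was still turning at about 1.8 rad/s. With the finger still on it, I eased it about 19° round to the pointer.
- **Release:** The first two lift-offs let it spring back 1.7 to 1.9°, so I touched down again each time to correct it. The third time I took the load off slowly, and it stayed put.

**Last checks:**
- **Zero line:** after the final lift it read 158.9° in the top camera and 159.2° in the scene camera. The pointer bracket reads 158.7 to 159.0°, so the line is within about 0.5° of it. The line had not moved between release and the last pictures, 1.3 s later.
- **Contact:** the robot was clear and its force reading was close to zero.
- **Gauges:** the stand, ring, V-block and jack were unmoved in both cameras to within about 0.3 mm. The ball was hidden from the top camera by the arm at the end; the scene camera put it within about 1 mm. I did not measure the plug gauge or the stylus case at the end; the arm did not go down near either.

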